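Set the sprung snap trap

ROBOT

A 7-joint arm with a two-finger parallel gripper is mounted at the origin on the work surface; the furniture and walls round the work are solid. World frame = base frame: x ahead of the robot, y to its left, z up, the work surface at z = 0. Lengths are in mm, angles in rad, forces in N, time in s.
With the tool pointing down it reaches from about 400 to 875 mm from the base axis. Payload 19.3 kg.
Tool frame: the origin (TCP) lies on the centre line of the jaws, within the pads' length; the fingertips stand 19 mm ahead of it and the grasp point (between the pads) is the TCP (env.tips_ahead is the distance from the TCP to the fingertips, in mm); z points along the fingers, y is the direction in which the jaws open and shut (so a half turn about z gives the same grasp; the last joint's range is limited). The gripper opens to 85 mm and grips with 20 to 120 N. Pads are 22 mm wide; open, the fingers measure 114 mm over their backs; the gripper's body (76 mm by 85 mm) begins 54 mm behind the grasp point. The pads swing forward as they close: fully open they stand 13 mm farther back than shut.
Start: joints at [1.209, 0.521, -0.036, 1.599, 0.021, 1.021, -0.113], TCP at [179.77, -598.58, 250.291] pointing down, gripper open.
Joint ranges: [-2.91, 2.91], [-0.3, 2.13], [-1.5, 1.42], [0.17, 2.43], [-1.26, 4.41], [0.16, 1.93], [-2.52, 2.52]. Speed limits (rad/s): [1.89, 1.89, 2.39, 2.39, 3.01, 3.01, 3.01].

INTERFACE

Orientations are given as a rotation vector (axis times angle).
In Python, from plant import env, eyes gives the robot as it stands.
- The arm moves only by the shell command python3 -m crank 'ROWS' [FORCE]. ROWS is JSON, a list of rows, each a list of 3 entries, a list of its own where there are three numbers: the shift along the tool's x, y, z in cm, then the turn, a rotation vector about the tool's x, y, z in degrees, then the opening in per cent of the stroke, from 0 (shut) to 100 (fully open). A call has 1 to 8 rows; each row shifts and turns the pose as measured when the row begins, along the tool's axes as they then stand; what a row does not reach is not made up. A row lasts 1/10 s, in which the tool goes at most 50 mm and 8.59 degrees, less where a joint would pass 70% of its speed; a pose out of reach is approached as far as the arm can. A call is refused whole if a number of a shift passes 5 or a number of a turn 8.59, either way. A call with a gripper value outside its range is refused whole. The fingers move at their own pace and stop on an object; FORCE is the grip in N (left out, the last holds). Time passes only in rows, so rows that do not move let the fingers close. It gives the time, the measured TCP pose, the force and the opening at its end, in the units of the state.
- env.observe(): the state, without advancing time (a new reading comes with each control period).
- eyes.camera(name): name is "scene" or "top" or "wrist"; returns the picture (480x640x3 uint8, blue, green, red); there is no depth.
- eyes.get_calibration(name): a dict with "fovy" (degrees; the focal length in pixels is half the picture's height over the tangent of half this angle, whatever the lens; pixels are square), "cx", "cy" (the principal point, pixels), "D" ([k1, k2, p1, p2, k3] as OpenCV has them; the pictures are not rectified), "rvec" (rotation vector, rad) and "tvec" (3), from world to camera coordinates, as OpenCV has them. Camera axes: x right, y down, z forward; pixel columns grow to the right and rows downward; lengths in mm; the calibration is good to about 2 mm. A picture is of the moment at which its call begins: read the wrist's pose just before it. get_calibration takes no time and is no camera call; for the wrist camera it gives the pose at the moment of the call.
- env.sign_off(): hands the job in, once; it reports no verdict.
The state is a dict: "time": time; "qpos": joint angles; "dq": joint speeds; "effort": joint torques, N m; "eef_pos": TCP position; "tool_rot": TCP orientation; "wrist_force": force on the tool from outside, world axes, zero at the start; "moment": the same for the moment, N m; "opening": finger opening in mm.
Only numpy, scipy, OpenCV 4.12 (cv2) and the standard library are available. Lean on these libraries where they do the work, as an engineer would, in place of code of your own. Each camera call takes 0.05 s, during which the arm holds its last target. There are 200 camera calls.

TASK

Closing time at the kiosk: one of the two snap traps on the worktop has gone off. Draw its sprung steel bar back until the catch hooks it and let go so that it stays set, never letting the bar snap shut; leave the other trap, which is already set, as it is.

Things in the scene. Friction and masses are not known exactly. Their poses are not given: they have to be found in the camera images.
- trap: the trap that has gone off (its bar leans over its grey trigger plate; on the other the bar stands up). Black base 134 x 84 mm, 13 mm high, fixed to the worktop; hinge posts 46 mm high. Origin on the worktop under the bar's hinge axis, which is 38 mm up. +x from the hinge to the plate end, +y along the hinge axis, +z up. The base runs from 47 mm behind the origin to 87 mm ahead
- trap_bar (a point): middle of its steel cross bar, moving with it: round rod 10 mm thick along the trap's y, 75 mm from the hinge axis, on two 7 mm side rods 60 mm apart with 53 mm clear between them (nothing there above 47 mm). Gone off: 61 mm ahead (+x) of the hinge, 81 mm above the worktop; set: 32 mm behind it (-x), 106 mm up; top of its arc 113 mm
- trap_bow (a joint): swing of its bar (rad): 0 gone off, leaning 55 degrees from upright to the trap's +x; grows as the bar is drawn up and back to -x. The spring takes 2 N at the bar at 0, 6 N at 1.5. The catch clicks in by itself once past 1.41; stop at 1.75. Draw to 1.5 to 1.7, then ease off: it rests hooked at about 1.37. Let go unhooked, it snaps back to 0
- trap_plate_mid (a point): middle of its trigger plate: grey, 40 x 40 mm, top 16 mm above the worktop, 45 mm ahead of the hinge. A hair trigger: pressed 1 to 3 mm with a newton or two it releases the catch; keep off it
- other_trap_bow (a joint): the same swing for the other, identical trap, which is already set and stays at about 1.37 unless its plate or bar is knocked

How it is judged:
By the outcome, as a careful person would: the job done as asked, in the order asked, and still so for the second after the job is handed in, with the robot touching nothing.
It also fails if it takes over 35 s, if anything falls off the work surface, if the arm or the gripper's body presses on something with over 40 N, if the wrist force passes 120 N, or if a joint passes its speed limit or range.

## Working session

There is one attempt and no reset: what is moved stays moved. The work goes in short steps, Python scripts to look and compute and a shell command to move; the robot and the scene stay as the last step left them, time stands still between calls to the robot, and variables do not carry over. Pictures are saved under pics/ and viewed, on a budget of 10 in all, crops included, one or two more only if the job needs it, and the job is handed in when it is done.

```bash
ls; mkdir -p pics; python3 - <<'E'
from plant import env, eyes
import cv2
for n in ("scene","top"):
    cv2.imwrite(f"pics/{n}0.png",eyes.camera(n))
    print(n,eyes.get_calibration(n))
print(env.observe(), env.tips_ahead)
E
```

```text
pics
scene {'fovy': 47.85359152054535, 'cx': 325.95139286450575, 'cy': 239.2813506809919, 'D': array([-0.14003836,  0.        ,  0.        ,  0.        ,  0.        ]), 'rvec': array([ 2.33601559, -0.33993273,  0.12776172]), 'tvec': array([-502.62835766,  143.62851184,  823.16468085])}
top {'fovy': 45.22908983917189, 'cx': 324.1062970652788, 'cy': 232.98889873606413, 'D': array([-0.15605306,  0.        ,  0.        ,  0.        ,  0.        ]), 'rvec': array([ 2.13545345, -2.17758881,  0.10060661]), 'tvec': array([ -5.13128986, 522.02736864, 862.73599146])}
{'time': 0.1, 'qpos': array([ 1.20876526,  0.52197053, -0.03632847,  1.59993448,  0.02119412,
        1.02109997, -0.11279258]), 'dq': array([-1.21310658e-03, -1.86486358e-04, -1.02610169e-03, -9.15443777e-06,
       -6.97954128e-05,  2.01832696e-03,  2.80151344e-03]), 'effort': array([ 3.90278568e-03, -9.28492355e+01,  1.98413171e+00, -3.70536053e+01,
        1.81984319e-02,  5.37573185e-03,  4.69502504e-05]), 'eef_pos': array([ 179.70794256, -598.31704827,  249.77913233]), 'tool_rot': array([-3.10721463e+00, -4.56626713e-01,  3.36624833e-04]), 'wrist_force': array([ 0.47702205,  0.05734862, -0.37326404]), 'moment': array([-0.00114152,  0.04251449,  0.01331195]), 'opening': 85.37705899245609} 19.0
```

View pics/scene0.png

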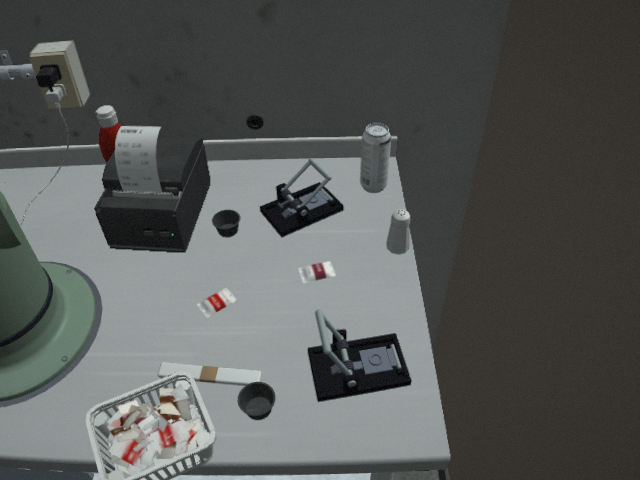

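View pics/top0.png

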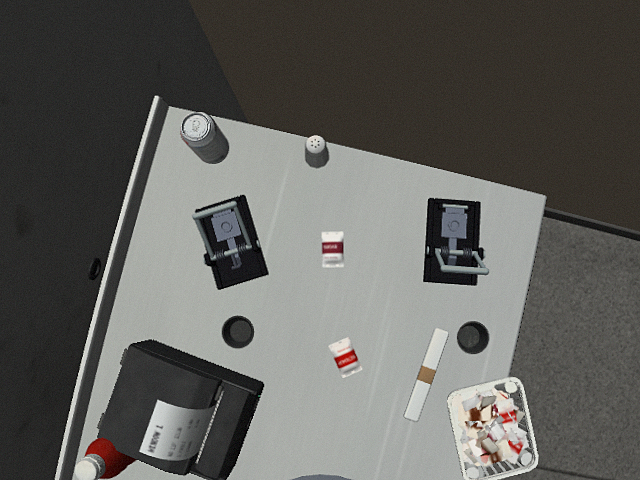

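The sprung trap is the left one in the top view: its base centre is at about (230,241), with its cross bar at (196-237, 203-213) over the plate. The set one is at about (455,241), with its bar upright at (438-487, 265). Next I'll turn these into positions.

```bash
cat > h.py <<'E'
import numpy as np, cv2
from scipy.spatial.transform import Rotation as R
from plant import env, eyes
def K(c):
    f=240/np.tan(np.radians(c['fovy']/2)); return np.array([[f,0,c['cx']],[0,f,c['cy']],[0,0,1]])
def ray(c,px):
    u=cv2.undistortPoints(np.float64(px).reshape(-1,1,2),K(c),c['D']).reshape(-1,2)
    Rm=cv2.Rodrigues(c['rvec'])[0]; o=-Rm.T@c['tvec']
    return o,np.c_[u,np.ones(len(u))]@Rm
def plane(c,px,z):
    o,d=ray(c,px); return o+d*((z-o[2])/d[:,2])[:,None]
def proj(c,P): return cv2.projectPoints(np.float64(P).reshape(-1,1,3),c['rvec'],c['tvec'],K(c),c['D'])[0].reshape(-1,2)
def tri(cs,pxs):
    A=np.zeros((3,3));b=np.zeros(3)
    for c,p in zip(cs,pxs):
        o,d=ray(c,[p]);d=d[0]/np.linalg.norm(d);M=np.eye(3)-np.outer(d,d);A+=M;b+=M@o
    return np.linalg.solve(A,b)
E
python3 - <<'E'
from h import *
c=eyes.get_calibration("top"); im=cv2.imread("pics/top0.png")
print(proj(c,[[179.7,-598.3,250],[0,0,0],[500,0,0]]))
m=(im.max(2)<60).astype(np.uint8)
m=cv2.morphologyEx(m,cv2.MORPH_CLOSE,np.ones((13,13)))
n,l,s,_=cv2.connectedComponentsWithStats(m)
for i in range(1,n):
    x,y,w,h,a=s[i]
    if 2000<a<9000 and y<300:
        q=np.argwhere(l==i)[:,::-1].astype(np.float64)
        P=plane(c,q,11)[:,:2].astype(np.float32)
        r=cv2.minAreaRect(P); print(s[i],r)
s=eyes.get_calibration("scene")
# plate centre of each in top
for name,p in(("sprung",(227,226)),("set",(454,225))): print(name,plane(c,[p],16))
print("bar ends on z81",plane(c,[(196,214),(237,203)],81))
print("tri bar ends",tri([c,s],[(237,203),(329,178)]),tri([c,s],[(196,214),(310,161)]))
E
```

```text
[[770.01723789 464.49284351]
 [320.87533667 561.68788001]
 [315.06858617 248.77922489]]
[ 195  195   73   95 3926] ((512.40478515625, 136.7073211669922), (134.52174377441406, 91.3118667602539), 16.15145492553711)
[ 423  198   63   87 3756] ((506.20867919921875, -223.52647399902344), (98.12822723388672, 133.65838623046875), 84.62109375)
sprung [[537.52945458 138.43628854  16.        ]]
set [[ 531.70889198 -220.34653663   16.        ]]
bar ends on z81 [[548.17721012 172.79110461  81.        ]
 [563.14656361 111.43259982  81.        ]]
tri bar ends [562.49858839 110.63121274  85.62530199] [546.41862541 172.72422198  82.14341536]
```

Trap: origin about (495,128), yaw about 14.5°, bar middle about (556,142,81). Tool y already points radially, so swinging round the base will line it up with the trap's x.

```bash
python3 -m crank '[[[4.8,-0.4,0],[0,0,-4.4],60],[[4.8,-0.4,0],[0,0,-4.4],60],[[4.8,-0.4,0],[0,0,-4.4],60],[[4.8,-0.4,0],[0,0,-4.4],60],[[4.8,-0.4,0],[0,0,-4.4],60],[[4.8,-0.4,0],[0,0,-4.4],60],[[4.8,-0.4,0],[0,0,-4.4],60],[[4.8,-0.4,0],[0,0,-4.4],60]]' 40
python3 -m crank '[[[4.8,-0.4,0],[0,0,-4.4],60],[[4.8,-0.4,0],[0,0,-4.4],60],[[4.8,-0.4,0],[0,0,-4.4],60],[[4.8,-0.4,0],[0,0,-4.4],60],[[4.8,-0.4,0],[0,0,-4.4],60],[[4.8,-0.4,0],[0,0,-4.4],60]]'
```

```text
time: 0.9
eef_pos: [485.7, -366.2, 246.2]
tool_rot: [-2.814, -1.387, 0.007]
wrist_force: [1.1, -0.1, 0.4]
opening: 51.2
time: 1.5
eef_pos: [593.4, -89.2, 244.3]
tool_rot: [-2.402, -2.015, 0.006]
wrist_force: [0.4, -0.1, 0.1]
opening: 51.3
```

```bash
python3 -m crank '[[[4.5,-0.6,0],[0,0,-5],60],[[4.5,-0.6,0],[0,0,-5],60],[[4.5,-0.6,0],[0,0,-5],60],[[4.5,-0.6,0],[0,0,-5],60],[[4,-0.5,0],[0,0,-4.5],60],[[0,0,0],[0,0,0],60]]'
cat >> h.py <<'E'
def delta(target,yaw):
    s=env.observe();T=R.from_rotvec(s['tool_rot'])
    a=np.radians(yaw); y=np.array([np.cos(a),np.sin(a),0]); z=np.array([0,0,-1]); x=np.cross(y,z)
    G=R.from_matrix(np.c_[x,y,z])
    print("t",s['time'],"pos",s['eef_pos'].round(1),"y axis",T.as_matrix()[:,1].round(3),"F",s['wrist_force'].round(1),"open",round(s['opening'],1))
    print("shift cm",(T.inv().apply(np.array(target)-s['eef_pos'])/10).round(2),"turn",(T.inv()*G).as_rotvec(degrees=True).round(1))
E
python3 - <<'E'
from h import *
delta([556,142,190],14.5)
c=eyes.get_calibration("wrist"); im=eyes.camera("wrist"); cv2.imwrite("pics/w1.png",im)
print(c['rvec'],c['tvec'])
print(proj(c,[[556,142,81],[495,128,38]]))
E
```

```text
time: 2.1
eef_pos: [560.7, 145.3, 243.8]
tool_rot: [-1.88, -2.503, 0.001]
wrist_force: [1.2, -1.3, -0.1]
opening: 51.1
t 2.1 pos [560.7 145.3 243.8] y axis [ 0.96   0.279 -0.007] F [ 1.2 -1.3 -0.1] open 51.1
shift cm [-0.23 -0.51  5.38] turn [-0.4 -0.5  1.7]
[-2.80214821 -0.40004229 -0.05256006] [-577.18572973  -55.66149559  374.53790957]
[[308.31651834 230.17648959]
 [240.20509746 213.39221247]]
```

View pics/w1.png

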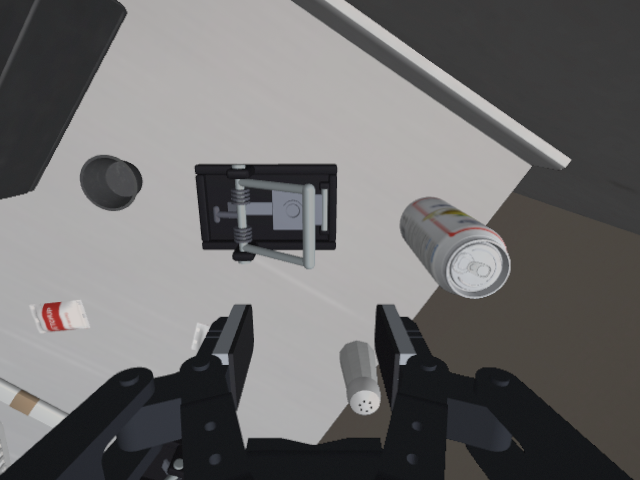

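The wrist view shows the sprung bar at column 309, rows 187 to 265, with the hinge at about (240,213). Both agree with the estimate to about 3 mm. I'll refine from these pixels and then descend.

```bash
python3 - <<'E'
from h import *
c=eyes.get_calibration("wrist")
P=plane(c,[(309,190),(309,262)],81);d=P[0]-P[1];print(P,P.mean(0),np.degrees(np.arctan2(d[1],d[0]))-90)
Q=plane(c,[(239.5,183),(241,247)],38);d=Q[0]-Q[1];print(Q.mean(0),np.degrees(np.arctan2(d[1],d[0]))-90)
b=plane(c,[(198,168),(336,168)],13);d=b[1]-b[0];print("base edge yaw",np.degrees(np.arctan2(d[1],d[0])))
can=plane(c,[(475,265)],120);print("can",can)
E
```

```text
[[548.77126432 170.1589102   81.        ]
 [564.7924383  113.15220179  81.        ]] [556.78185131 141.655556    81.        ] 15.697495148473266
[496.48353905 123.05338258  38.        ] 13.724963599885271
base edge yaw 16.03055530752777
can [[674.63212516 157.7816134  120.        ]]
```

```bash
python3 -m crank '[[[-0.2,-0.45,4],[0,0,1],60],[[0,0,4],[0,0,0],60],[[0,0,3],[0,0,0],60],[[0,0,0],[0,0,0],60]]'
python3 - <<'E'
from h import *
delta([556.5,142,80],15.3)
E
```

```text
time: 2.55
eef_pos: [558.5, 135.8, 130.6]
tool_rot: [-1.919, -2.478, 0.003]
wrist_force: [-0.0, -1.3, 0.1]
opening: 51.3
t 2.55 pos [558.5 135.8 130.6] y axis [ 0.968  0.25  -0.006] F [-0.  -1.3  0.1] open 51.3
shift cm [ 0.63 -0.01  5.06] turn [-0.4 -0.3 -0.8]
```

```bash
python3 -m crank '[[[0.6,0,1.5],[0,0,-0.8],60],[[0,0,2],[0,0,0],60],[[0,0,1.5],[0,0,0],60],[[0,0,0],[0,0,0],60]]'
python3 - <<'E'
from h import *
delta([556.5,142,80],15.3)
c=eyes.get_calibration("wrist"); im=eyes.camera("wrist"); cv2.imwrite("pics/w2.png",im)
E
```

```text
time: 2.95
eef_pos: [559.0, 140.8, 81.1]
tool_rot: [-1.906, -2.491, -0.0]
wrist_force: [-0.8, 0.3, 0.3]
opening: 51.0
t 2.95 pos [559.  140.8  81.1] y axis [ 0.965  0.261 -0.003] F [-0.8  0.3  0.3] open 51.0
shift cm [ 0.18 -0.21  0.11] turn [-0.2 -0.2 -0.2]
```

View pics/w2.png

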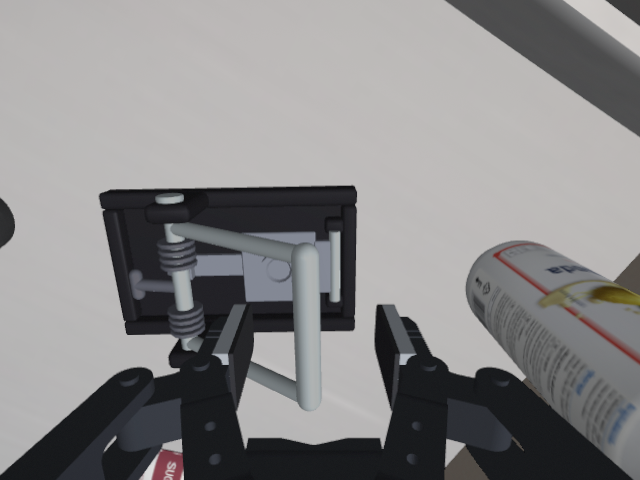

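The bar stands between the pads: column about 307, rows 250 to 405, with the left pad between the side rods. Now close.

```bash
python3 -m crank '[[[0.15,-0.2,0],[0,0,0],5],[[0,0,0],[0,0,0],5],[[0,0,0],[0,0,0],5],[[0,0,0],[0,0,0],5],[[0,0,0],[0,0,0],5]]' 40
python3 - <<'E'
from h import *
delta([556.5,142,80],15.3)
c=eyes.get_calibration("wrist"); print(proj(c,[env.observe()['eef_pos']]))
# arc plan in trap axes relative to bow 0
for b in np.arange(0,1.7,.2): print(round(b,2),(7.5*(np.sin(.96-b)-np.sin(.96))).round(2),(7.5*(np.cos(.96-b)-np.cos(.96))).round(2))
b=1.6;print(7.5*np.sin(.96-b),7.5*np.cos(.96-b))
E
```

```text
time: 3.5
eef_pos: [556.2, 141.6, 84.7]
tool_rot: [-1.907, -2.492, 0.0]
wrist_force: [-0.1, -0.1, -5.2]
opening: 8.6
t 3.5 pos [556.2 141.6  84.7] y axis [ 0.965  0.261 -0.002] F [-0.1 -0.1 -5.2] open 8.6
shift cm [0.03 0.04 0.47] turn [-0.1 -0.2 -0.1]
[[313.66118681 340.37388499]]
0.0 0.0 0.0
0.2 -0.98 1.13
0.4 -2.16 2.05
0.6 -3.5 2.72
0.8 -4.95 3.1
1.0 -6.44 3.19
1.2 -7.93 2.98
1.4 -9.34 2.48
1.6 -10.62 1.71
-4.478965810217941 6.0157181841321945
```

```bash
python3 -m crank '[[[0,-0.98,-1],[0,0,0],5],[[0,-1.18,-0.92],[0,0,0],5]]'
python3 - <<'E'
from h import *
delta([556.5,142,80],15.3)
a=np.radians(15.3);s=env.observe()['eef_pos']-[497.7,125.9,38]
X=s[0]*np.cos(a)+s[1]*np.sin(a);print("trap x",X,"y",-s[0]*np.sin(a)+s[1]*np.cos(a),"z",s[2],"r",np.hypot(X,s[2]),"bow",.96-np.arctan2(X,s[2]))
cv2.imwrite("pics/w3.png",eyes.camera("wrist"))
E
```

```text
time: 3.7
eef_pos: [538.1, 136.4, 104.9]
tool_rot: [-1.909, -2.494, -0.007]
wrist_force: [4.5, -0.3, -4.7]
opening: 8.9
t 3.7 pos [538.1 136.4 104.9] y axis [0.965 0.261 0.003] F [ 4.5 -0.3 -4.7] open 8.9
shift cm [0.05 1.91 2.49] turn [ 0.2 -0.2 -0.2]
trap x 41.79083874949849 y -0.5004967505274767 z 66.87506571380727 r 78.85904271301185 bow 0.4014660361781197
```

View pics/w3.png

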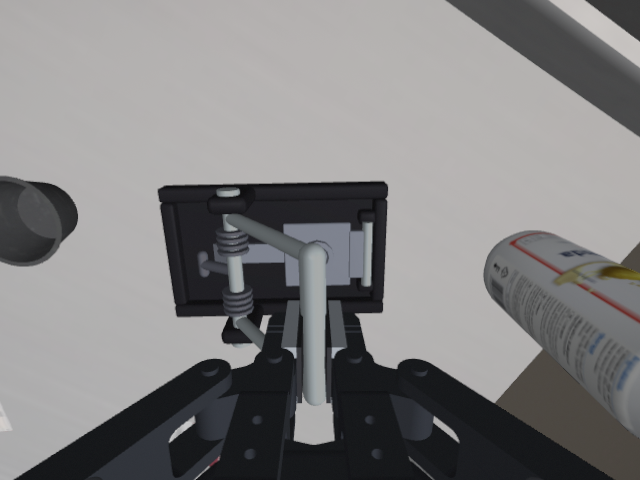

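The bar is held centrally between the pads (column about 314, rows 250 to 400) and follows the tool, with the swing at about 0.4. I'll continue along the arc.

```bash
cat >> h.py <<'E'
def bow():
    a=np.radians(15.3);o=env.observe();s=o['eef_pos']-[497.7,125.9,38+3.5]
    X=s[0]*np.cos(a)+s[1]*np.sin(a);print(o['time'],"X",X.round(1),"Z",s[2].round(1),"r",np.hypot(X,s[2]).round(1),"bow",(.96-np.arctan2(X,s[2])).round(3),"F",o['wrist_force'].round(1),"open",o['opening'].round(1),"y",R.from_rotvec(o['tool_rot']).as_matrix()[:,1].round(3))
E
python3 -m crank '[[[0,-1.34,-0.67],[0,0,0],5],[[0,-1.45,-0.38],[0,0,0],5],[[0,-1.49,-0.08],[0,0,0],5]]'
python3 -c "
from h import *
bow()"
```

```text
time: 4.05
eef_pos: [500.9, 125.7, 120.2]
tool_rot: [1.906, 2.488, 0.024]
wrist_force: [8.0, -1.1, 13.9]
opening: 8.3Traceback (most recent call last):
  File "<string>", line 3, in <module>
    bow()
    ~~~^^
  File "h.py", line 26, in bow
    X=s[0]*np.cos(a)+s[1]*np.sin(a);print(o['time'],"X",X.round(1),"Z",s[2].round(1),"r",np.hypot(X,s[2]).round(1),"bow",(.96-np.arctan2(X,s[2])).round(3),"F",o['wrist_force'].round(1),"open",o['opening'].round(1),"y",R.from_rotvec(o['tool_rot']).as_matrix()[:,1].round(3))
                                                                                                                                                                                                ^^^^^^^^^^^^^^^^^^
AttributeError: 'float' object has no attribute 'round'
```

```bash
sed -i "s/o=env.observe();s=o\['eef_pos'\]/o={k:np.asarray(v) for k,v in env.observe().items()};s=o['eef_pos']/" h.py
python3 -m crank '[[[0,-1.5,0.1],[0,0,0],5],[[0,-1.45,0.4],[0,0,0],5]]'
python3 -c "
from h import *
bow()
cv2.imwrite('pics/w4.png',eyes.camera('wrist'))
bow()"
```

```text
time: 4.25
eef_pos: [475.9, 118.7, 117.1]
tool_rot: [1.903, 2.483, 0.036]
wrist_force: [4.2, -2.0, 17.3]
opening: 8.4
4.25 X -22.9 Z 75.6 r 79.0 bow 1.255 F [ 4.2 -2.  17.3] open 8.4 y [0.965 0.26  0.026]
4.3 X -25.1 Z 75.0 r 79.1 bow 1.283 F [ 1.5  0.1 14.7] open 8.4 y [0.965 0.26  0.025]
```

View pics/w4.png

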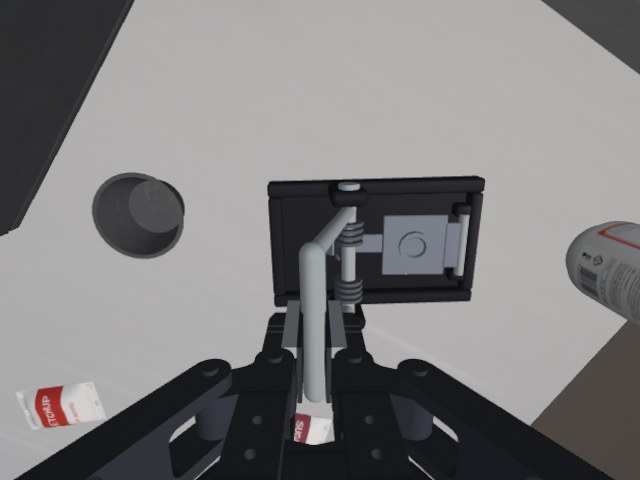

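Still gripped, and the side rods now lean past the hinge. Drawing on past the catch.

```bash
python3 -m crank '[[[0,-1.0,0.8],[0,0,0],5],[[0,-0.9,0.9],[0,0,0],5]]'
python3 -c "
from h import *
bow()"
```

```text
time: 4.5
eef_pos: [456.3, 113.0, 102.2]
tool_rot: [1.901, 2.48, 0.034]
wrist_force: [-38.1, -10.0, 64.0]
opening: 8.3
4.5 X -43.3 Z 60.7 r 74.6 bow 1.58 F [-38.1 -10.   64. ] open 8.3 y [0.965 0.26  0.028]
```

```bash
python3 -m crank '[[[0,-0.25,-0.35],[0,0,0],5],[[0,0,0],[0,0,0],5]]'
python3 -c "
from h import *
bow()
cv2.imwrite('pics/s5.png',eyes.camera('scene')[100:300,200:440].repeat(3,0).repeat(3,1))"
```

```text
time: 4.7
eef_pos: [457.2, 113.7, 106.3]
tool_rot: [1.898, 2.478, 0.047]
wrist_force: [0.4, -2.0, 7.7]
opening: 8.1
4.7 X -42.3 Z 64.8 r 77.3 bow 1.538 F [ 0.4 -2.   7.7] open 8.1 y [0.965 0.26  0.036]
```

View pics/s5.png

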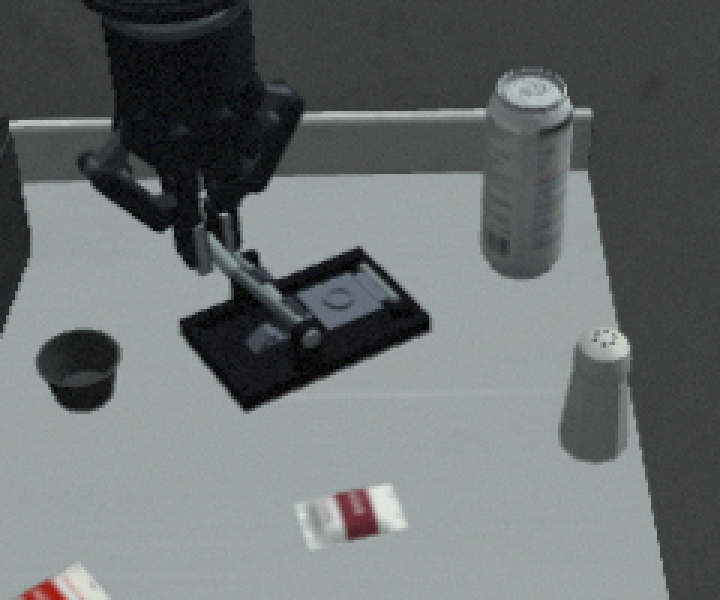

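```bash
python3 -m crank '[[[0,-0.4,0.25],[0,0,0],5],[[0,0,0],[0,0,0],5]]'
python3 -c "
from h import *
bow()"
python3 -m crank '[[[0,0.5,-0.35],[0,0,0],5],[[0,0.4,-0.2],[0,0,0],5],[[0,0.3,-0.1],[0,0,0],5]]'
python3 -c "
from h import *
bow()"
```

```text
time: 4.95
eef_pos: [454.9, 113.0, 104.5]
tool_rot: [1.897, 2.476, 0.05]
wrist_force: [-1.6, -1.2, 10.3]
opening: 8.3
4.95 X -44.7 Z 63.0 r 77.3 bow 1.577 F [-1.6 -1.2 10.3] open 8.3 y [0.965 0.26  0.039]
time: 5.25
eef_pos: [467.7, 116.6, 112.8]
tool_rot: [1.895, 2.475, 0.052]
wrist_force: [-7.8, -1.6, 11.8]
opening: 8.2
5.25 X -31.4 Z 71.3 r 77.9 bow 1.374 F [-7.8 -1.6 11.8] open 8.2 y [0.965 0.26  0.041]
```

```bash
python3 -m crank '[[[0,0.35,-0.1],[0,0,0],5],[[0,0,0],[0,0,0],5]]'
python3 -c "
from h import *
bow()"
```

```text
time: 5.45
eef_pos: [469.2, 117.0, 113.8]
tool_rot: [1.897, 2.477, 0.044]
wrist_force: [-4.2, -0.1, -0.2]
opening: 8.3
5.45 X -29.9 Z 72.3 r 78.3 bow 1.352 F [-4.2 -0.1 -0.2] open 8.3 y [0.965 0.261 0.036]
```

```bash
python3 -m crank '[[[0,0.4,-0.1],[0,0,0],5],[[0,0,0],[0,0,0],5]]'
python3 -c "
from h import *
bow()"
```

```text
time: 5.65
eef_pos: [469.6, 117.1, 114.0]
tool_rot: [1.899, 2.481, 0.033]
wrist_force: [-5.2, -0.3, -0.1]
opening: 8.1
5.65 X -29.4 Z 72.5 r 78.2 bow 1.345 F [-5.2 -0.3 -0.1] open 8.1 y [0.965 0.261 0.027]
```

The tool stalls at about 1.35 and a further +x command doesn't move it, so the catch is holding. I'll open a little, so the front finger can still catch the bar, and look.

```bash
python3 -m crank '[[[0,0,0],[0,0,0],25],[[0,0,0],[0,0,0],25],[[0,0,0],[0,0,0],25]]'
python3 -c "
from h import *
bow()
cv2.imwrite('pics/w6.png',eyes.camera('wrist'))"
```

```text
time: 5.95
eef_pos: [469.7, 117.2, 113.9]
tool_rot: [1.9, 2.481, 0.032]
wrist_force: [0.4, -0.2, 0.2]
opening: 21.8
5.95 X -29.3 Z 72.4 r 78.1 bow 1.344 F [ 0.4 -0.2  0.2] open 21.8 y [0.965 0.261 0.027]
```

View pics/w6.png

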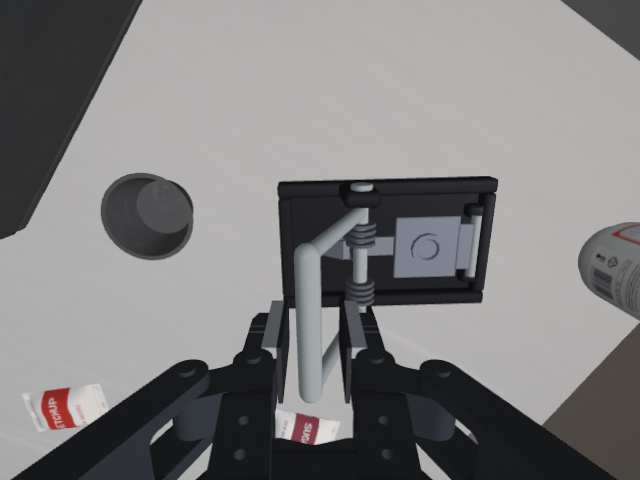

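The bar (column about 309) stands free between the pads with a gap on each side and zero force, so it is hooked. Withdraw straight up.

```bash
python3 -m crank '[[[0,0,0],[0,0,0],45],[[0,0,0],[0,0,0],45],[[0,0,-1],[0,0,0],45],[[0,0,-2.5],[0,0,0],45],[[0,0,-4],[0,0,0],45],[[0,0,-4],[0,0,0],45],[[0,0,-4],[0,0,0],45],[[0,0,0],[0,0,0],45]]'
python3 -c "
from h import *
bow()
a=eyes.camera('scene')[130:430,230:450]; b=eyes.camera('top')[160:310,160:520]
cv2.imwrite('pics/f7.png',cv2.resize(a,None,fx=2,fy=2)); cv2.imwrite('pics/f8.png',cv2.resize(b,None,fx=2,fy=2))"
```

```text
time: 6.8
eef_pos: [464.6, 117.2, 277.8]
tool_rot: [1.898, 2.485, 0.033]
wrist_force: [0.4, 0.2, -0.8]
opening: 38.3
6.8 X -34.2 Z 236.3 r 238.8 bow 1.104 F [ 0.4  0.2 -0.8] open 38.3 y [0.964 0.263 0.026]
```

View pics/f7.png

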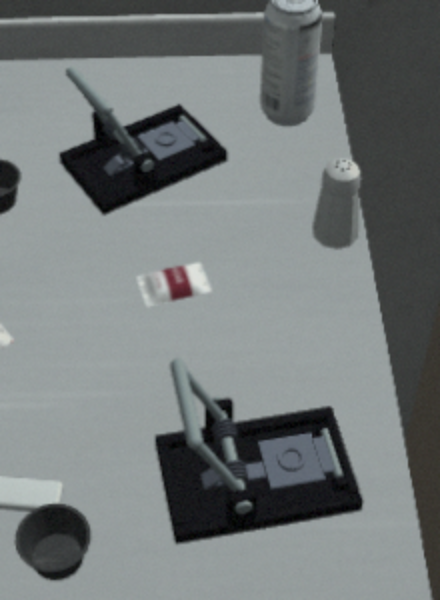

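The crop shows both bars up and leaning back: the reset trap's at about (70,72), the other's at about (180,365). The gripper is clear, so I'm handing the job in.

```bash
python3 -c "
from plant import env
print(env.sign_off(), env.observe()['time'])"
```

```text
the job is handed in; nothing more can be done
the job is handed in; nothing more can be done
```

The sprung trap is set again and stayed set after I let go. I gripped its bar and drew it back along its arc to about 1.58 rad. I then eased off until the catch held it at about 1.35 rad, opened the jaws, lifted straight up and handed the job in at about 7 s of the 35 s allowed.

**Last checks:**
- **Reset trap:** with the jaws part-open, the bar stood free between the pads with almost no wrist force. The last picture, with the arm about 280 mm up, shows it still leaning back in the catch.
- **Other trap:** it looks unchanged and still set in that same picture.

**Worth noting:**
- **Wrist force:** it rose to about 75 N for a moment while drawing (limit 120 N), because I was pressing the bar in towards its hinge. I corrected it straight away.
- **Swing angles:** I worked these out from the tool position, which sat 3–4 mm off the bar along its radius, so they are approximate.

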